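# Sweep the round chocolates into the catch tray

## Robot

A 6-joint arm with a two-finger parallel gripper is mounted at the origin on the work surface. World frame = base frame: x ahead of the robot, y to its left, z up, the work surface at z = 0. Lengths are in m, angles in rad, forces in N, time in s.
With the tool pointing down it reaches from about 0.3 to 0.875 m from the base axis. Payload 4.2 kg.
Tool frame: the origin (TCP) lies midway between the tips of the shut fingers; the grasp point (between the pads) lies 19 mm behind it; z points along the fingers, y is the line along which they close (so a half turn about z gives the same grasp; the last joint's range is limited). The gripper opens to 85 mm and grips with 20 to 120 N. Pads are 22 mm wide; open, the fingers measure 114 mm over their backs; the gripper's body (76 mm by 85 mm) begins 54 mm behind the grasp point. The pads swing forward as they close: fully open they stand 13 mm farther back than shut.
Start: joints at [-1.307, 0.32, 1.565, -0, 1.257, -0.02], TCP at [0.161, -0.552, 0.231] pointing down, gripper open.
Joint ranges: [-3.11, 3.11], [-0.84, 2.01], [0.21, 2.61], [-1.34, 4.49], [0.05, 2.63], [-2.56, 2.56]. Speed limits (rad/s): [2.57, 2.57, 3.14, 3.14, 3.14, 3.14].

## Interface

Orientations are given as a 3x3 rotation matrix whose columns are the frame's x, y, z axes.
In Python, from station import env, fingers, vision, sign_off gives the robot as it stands. The module is installed in compiled form; this text tells all that it offers. Calls block until the motion is done:
- env.reach(position, orientation): joint-space move of the TCP to a pose.
- env.move_linear(position, rotation=None, vel=0.15, until_force=None): straight line of the TCP; rotation=None keeps the orientation; vel is the mean speed in m/s. With until_force (N) it stops when the force on the tool has changed by that much, and returns True; else False.
- env.move_joints(angles): joint-space move.
- fingers.grip(opening, newtons=None): finger opening in m; newtons is the grip in N (None keeps the last); returns when the fingers have stopped.
- env.dwell(seconds).
- env.inverse_kinematics(position, orientation): joint angles nearest the present ones, or None.
- vision.read_camera(name): name is "scene" or "top"; returns the picture (480x640x3 uint8, red, green, blue); there is no depth.
- vision.camera_info(name): a dict with "intrinsics" (3x3 intrinsics, pixels), "position" and "attitude" of the camera in the world. Camera axes: x right, y down, z forward; pixel columns grow to the right and rows downward; lengths in m; the calibration is good to about 2 mm. A picture is of the moment at which its call begins. camera_info takes no time and is no camera call.
A pose or a line that the arm cannot do raises env.MotionError and nothing moves.
- sign_off(): hands the job in; it is judged then, once.
Readings, each from a call of its own:
- env.read_t(): time.
- env.read_joints(): joint angles.
- env.read_joint_vel(): joint speeds.
- env.read_joint_efforts(): joint torques, N m.
- env.read_tcp_pos(): TCP position.
- env.read_tcp_rot(): TCP orientation.
- env.read_force(): force on the tool from outside, world axes, zero at the start.
- env.read_ft_torque(): the same for the moment, N m.
- env.read_width(): finger opening in m.
- env.read_grasp_force(): force on a finger pad.
Only numpy, scipy, OpenCV 4.12 (cv2) and the standard library are available. Lean on these libraries where they do the work, as an engineer would, in place of code of your own. Each camera call takes 0.05 s, during which the arm holds its last target. There are 200 camera calls.

## Task

Sweep the three round chocolates off the front edge of the marble slab into the steel catch tray below it, pushing them along the slab with the fingers and never lifting them. Leave everything else where it is, including the two square chocolates, the small glass pot and the cup on the slab.

Things in the scene. Friction and masses are not known exactly. Their poses are not given: they have to be found in the camera images.
- slab: fixed marble slab, 220 (its x) x 440 (its y) x 40 mm high, flat smooth top; origin at the centre of its underside, on the table. It may be turned a little. Its front edge, towards the robot, is at its own x = -110 mm.
- tray: fixed open steel tray standing on the table against the slab's front edge (1 mm gap), same yaw as the slab but at varying places along the edge; outside 110 (x) x 250 (y) x 36 mm high, walls and floor 3 mm; its rim is 4 mm below the slab's top. Origin at the centre of its underside.
- round1: dark round chocolate, a flat disc of 40 mm diameter and 14 mm high with a straight side up to 11 mm and a bevel above, about 22 g, lying flat on the slab at the start; origin at the centre of its underside. All three are alike. The three round and two square ones lie in random order in a row along the slab's y, about 75 mm apart.
- round2: dark round chocolate, a flat disc of 40 mm diameter and 14 mm high with a straight side up to 11 mm and a bevel above, about 22 g, lying flat on the slab at the start; origin at the centre of its underside. All three are alike. The three round and two square ones lie in random order in a row along the slab's y, about 75 mm apart.
- round3: dark round chocolate, a flat disc of 40 mm diameter and 14 mm high with a straight side up to 11 mm and a bevel above, about 22 g, lying flat on the slab at the start; origin at the centre of its underside. All three are alike. The three round and two square ones lie in random order in a row along the slab's y, about 75 mm apart.
- square1: dark square chocolate, 34 x 34 x 14 mm, same material as the round ones, lying flat on the slab; origin at the centre of its underside. To be left where it is.
- square2: dark square chocolate, 34 x 34 x 14 mm, same material as the round ones, lying flat on the slab; origin at the centre of its underside. To be left where it is.
- pot: small round amber glass pot with a steel lid, 38 mm diameter, 50 mm high, standing near one front corner of the slab; origin at the centre of its underside. Leave it alone.
- cup: small copper cup, 40 mm across the rim, 45 mm high, standing near the other front corner of the slab; origin at the centre of its underside. Leave it alone.
- tongs: steel tongs lying on the table behind the slab, about 220 mm long and 22 mm high, along their x; origin at the middle, on the table. Leave alone.
- scoop: aluminium scoop with a wooden handle lying on the table to the robot's right, about 155 mm long, 52 mm high; origin at the back of the scoop's cup, on the table. Leave alone.
- jar: amber glass jar with lid standing on the table to the robot's left, 80 mm diameter, 110 mm high; origin at the centre of its underside. Leave alone.
There are look-alikes about, which are no part of the job. Leave any green or red look-alike of the round2 alone.

How it is judged:
At the end, for the whole second after the job is handed in: All three round chocolates lie at rest inside the catch tray: the centre of each one's underside is between the tray's walls and below its rim. The square chocolates, pot and cup are within 10 mm of where they started, the tongs, scoop and jar within 20 mm (x of round1 in the frame of tray between -0.052 and 0.052 m and y of round1 in the frame of tray between -0.122 and 0.122 m and z of each of round1, round2, round3 in the frame of tray below 0.036 m and linear speed of each of round1, round2, round3 below 0.02 m/s and x of round2 in the frame of tray between -0.052 and 0.052 m and y of round2 in the frame of tray between -0.122 and 0.122 m and x of round3 in the frame of tray between -0.052 and 0.052 m and y of round3 in the frame of tray between -0.122 and 0.122 m and distance of each of square1, square2, pot, cup from where it was at the start of the episode below 0.01 m and distance of each of tongs, scoop, jar from where it was at the start of the episode below 0.02 m); the robot touches nothing.
It fails at once if a round chocolate is lifted: its underside's centre rises more than 15 mm above the slab's top (height (world z) of any of round1, round2, round3 above 0.055 m).
It fails at once if a square chocolate, the pot or the cup is moved by more than 10 mm (distance of any of square1, square2, pot, cup from where it was at the start of the episode above 0.01 m).
It fails at once if the tongs, the scoop or the jar is moved by more than 20 mm (distance of any of tongs, scoop, jar from where it was at the start of the episode above 0.02 m).
It also fails if it takes over 58 s, if anything falls off the work surface, if the arm or the gripper's body presses on something with over 40 N, if the wrist force passes 120 N, or if a joint passes its speed limit or range.

## Working session

There is one attempt and no reset: what is moved stays moved. The work goes in short steps, each a Python script; the robot and the scene stay as the last script left them, time stands still between calls to the robot, and variables do not carry over. Pictures are saved under pics/ and viewed, at most 10 in all, crops included, and the job is handed in when it is done.

```bash
mkdir -p pics
python3 - <<'E'
from station import env,fingers,vision
import cv2,numpy as np
np.set_printoptions(precision=4,suppress=True)
for n in("top","scene"):
    cv2.imwrite(f"pics/{n}0.png",vision.read_camera(n)[...,::-1]); print(vision.camera_info(n))
print(env.read_t())
E
```

```text
{'intrinsics': array([[452.3539,   0.    , 316.0247],
       [  0.    , 452.3539, 239.1815],
       [  0.    ,   0.    ,   1.    ]]), 'position': array([0.419 , 0.0093, 1.1048]), 'attitude': array([[-0.0166, -0.9865,  0.1631],
       [-0.9994,  0.0116, -0.0315],
       [ 0.0292, -0.1635, -0.9861]])}
{'intrinsics': array([[482.0642,   0.    , 321.7121],
       [  0.    , 482.0642, 233.7376],
       [  0.    ,   0.    ,   1.    ]]), 'position': array([ 1.1749, -0.6523,  1.1359]), 'attitude': array([[ 0.7374,  0.5331, -0.4148],
       [ 0.6754, -0.5718,  0.4657],
       [ 0.0111, -0.6236, -0.7817]])}
0.1
```

View pics/top0.png

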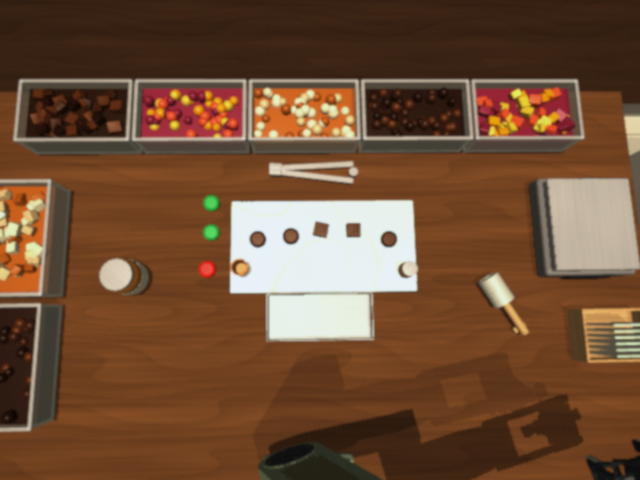

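View pics/scene0.png

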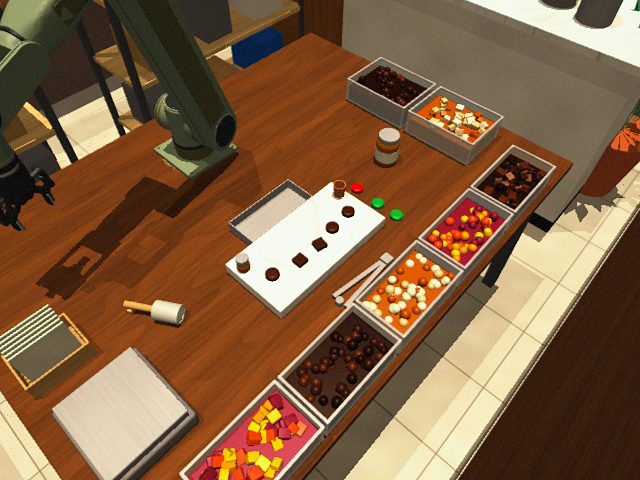

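The top view shows this row, from the left: round (258,239), round (291,236), square (321,230), square (353,230), round (389,239). The cup is at (241,268), the pot at (408,269), and the tray spans columns 267–374. I'll enlarge both views to measure.

Run:
```python
import cv2
a=cv2.imread("pics/top0.png")[195:345,225:425]
b=cv2.imread("pics/scene0.png")[170:320,220:400]
cv2.imwrite("pics/a.png",cv2.resize(a,None,fx=4,fy=4,interpolation=cv2.INTER_CUBIC))
cv2.imwrite("pics/b.png",cv2.resize(b,None,fx=4,fy=4,interpolation=cv2.INTER_CUBIC))
```

```text
(no output)
```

View pics/a.png

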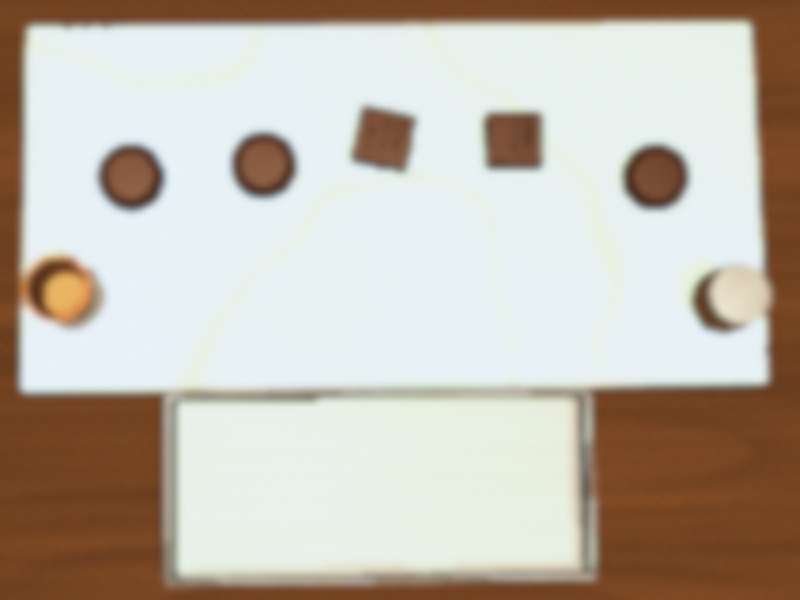

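View pics/b.png

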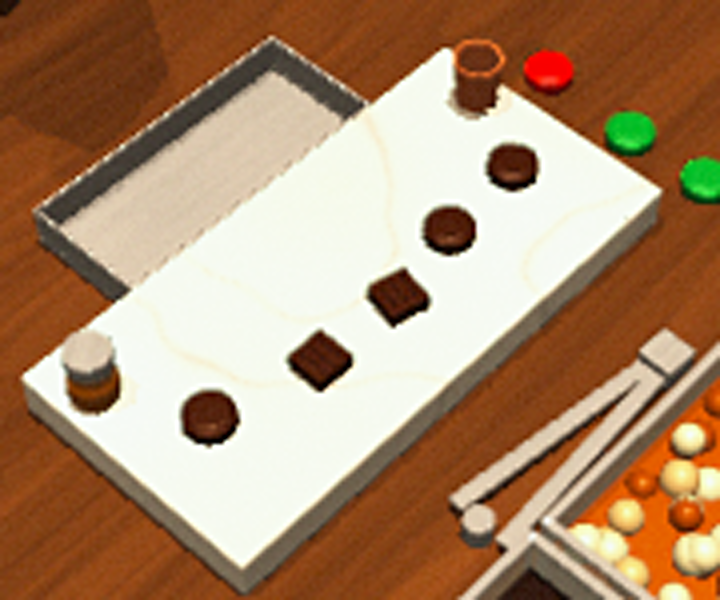

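The enlarged crops give these pixel positions:

| Item | Top crop | Scene crop |
|---|---|---|
| Round chocolates | (131,177), (264,165), (656,177) | (513,166), (450,230), (210,417) |
| Squares | (384,138), (513,140) | (398,297), (320,360) |
| Slab corners | (27,22), (753,20), (769,385), (20,391) | (242,568)–(660,191)–(447,48)–(24,380) |

Next I'll triangulate them.

```bash
cat > h.py <<'E'
from station import env,fingers,vision,sign_off
import numpy as np
np.set_printoptions(precision=4,suppress=True)
def ray(cam,u,v):
    c=vision.camera_info(cam);o=(225,195) if cam=="top" else (220,170)
    p=[o[0]+(u+.5)/4-.5,o[1]+(v+.5)/4-.5,1]
    return c["position"],c["attitude"]@np.linalg.solve(c["intrinsics"],p)
def plane(cam,u,v,z):
    p,d=ray(cam,u,v);return p+d*(z-p[2])/d[2]
def tri(a,b):
    A=np.zeros((3,3));B=np.zeros(3)
    for p,d in(ray("top",*a),ray("scene",*b)):
        d=d/np.linalg.norm(d);P=np.eye(3)-np.outer(d,d);A+=P;B+=P@p
    return np.linalg.solve(A,B)
E
python3 - <<'E'
from h import *
for n,a,b in[("rL",(131,177),(513,166)),("rM",(264,165),(450,230)),("rR",(656,177),(210,417)),("sL",(384,138),(398,297)),("sR",(513,140),(320,360)),
 ("BL",(27,22),(660,191)),("BR",(753,20),(242,568)),("FR",(769,385),(24,380)),("FL",(20,391),(447,48)),("lid",(740,295),(88,345)),("cuprim",(61,290),(479,56))]:
    z=.04 if n[0] in"BF" else .09 if n in("lid","cuprim") else .052
    print(n,tri(a,b),plane("top",*a,z),plane("scene",*b,z))
for a in[(167,395),(593,392),(167,583),(596,578)]:print("tray",plane("top",*a,.036))
E
```

```text
rL [0.5962 0.1139 0.0474] [0.5955 0.1136 0.052 ] [0.5985 0.1106 0.052 ]
rM [0.6026 0.0355 0.0469] [0.6018 0.0355 0.052 ] [0.6053 0.0322 0.052 ]
rR [ 0.5927 -0.1976  0.047 ] [ 0.5918 -0.1966  0.052 ] [ 0.5954 -0.1996  0.052 ]
sL [ 0.6175 -0.0362  0.0483] [ 0.6172 -0.0357  0.052 ] [ 0.6192 -0.0386  0.052 ]
sR [ 0.6154 -0.1131  0.0484] [ 0.6151 -0.1123  0.052 ] [ 0.6168 -0.1154  0.052 ]
BL [0.6909 0.1756 0.0422] [0.6929 0.1776 0.04  ] [0.6888 0.1753 0.04  ]
BR [ 0.6894 -0.2621  0.0422] [ 0.6901 -0.2626  0.04  ] [ 0.6883 -0.2615  0.04  ]
FR [ 0.4698 -0.2604  0.0366] [ 0.4688 -0.2606  0.04  ] [ 0.473  -0.2606  0.04  ]
FL [0.472  0.1787 0.0392] [0.472  0.1786 0.04  ] [0.4725 0.1781 0.04  ]
lid [ 0.5171 -0.2328  0.0944] [ 0.5173 -0.2341  0.09  ] [ 0.5145 -0.2309  0.09  ]
cuprim [0.5265 0.1499 0.089 ] [0.5254 0.1486 0.09  ] [0.5279 0.1504 0.09  ]
tray [0.4685 0.0936 0.036 ]
tray [ 0.4664 -0.1569  0.036 ]
tray [0.3609 0.0935 0.036 ]
tray [ 0.3592 -0.1546  0.036 ]
```

```bash
cat >> h.py <<'E'
def push(start,end,back=.047,z=.0425):
    s,e=np.array(start),np.array(end);u=(e-s)/np.linalg.norm(e-s)
    P=lambda p,h:[*p,h]
    a=s-u*back;b=e-u*.027
    best=None
    for sg in(1,-1):
        x=np.array([*(sg*u),0]);zz=np.array([0,0,-1.]);R=np.c_[x,np.cross(zz,x),zz]
        q=env.inverse_kinematics(P(a,.2),R)
        if q is not None and (best is None or abs(q[5])<best[0]):best=(abs(q[5]),R)
    R=best[1]
    env.reach(P(a,.2),R);env.move_linear(P(a,.07),vel=.15)
    if env.move_linear(P(a,z),vel=.04,until_force=6):print("touch",env.read_tcp_pos());env.move_linear(P(a,env.read_tcp_pos()[2]+.002),vel=.04)
    z=env.read_tcp_pos()[2]
    env.move_linear(P(b,z),vel=.07)
    print(env.read_tcp_pos(),env.read_force())
    env.move_linear(P(b-u*.03,z),vel=.1);env.move_linear(P(b-u*.03,.2),vel=.2)
    print("t",env.read_t())
E
python3 - <<'E'
from h import *
import cv2
fingers.grip(.024,20);print(env.read_width())
push((.602,.0355),(.445,-.025))
b=vision.read_camera("scene")[170:320,220:400,::-1]
cv2.imwrite("pics/b1.png",cv2.resize(b,None,fx=4,fy=4,interpolation=cv2.INTER_CUBIC))
E
```

```text
0.024133397080389286
[ 0.4704 -0.0153  0.0426] [0.4844 0.1575 0.4213]
t 9.5167
```

View pics/b1.png

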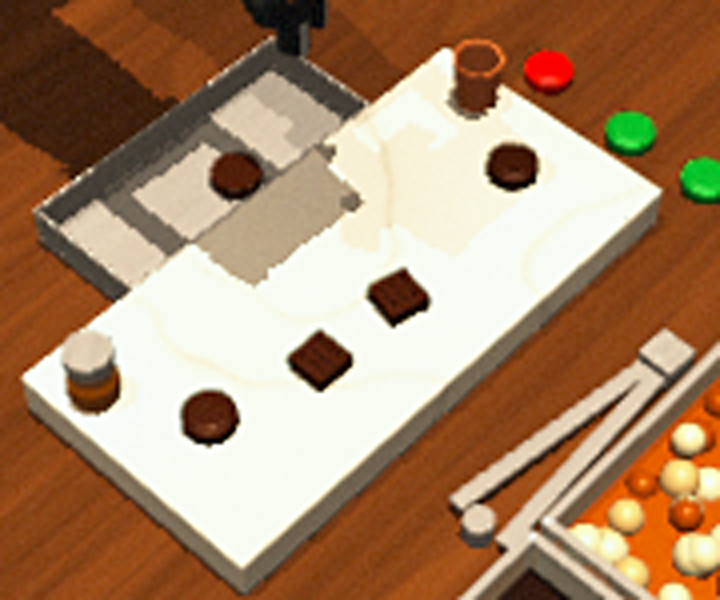

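The first disc lies flat in the tray at crop (235,175), and nothing else has moved. I'll push the other two.

Run:
```python
from h import *
import cv2
push((.596,.114),(.445,.035))
push((.592,-.1975),(.445,-.112))
x=env.read_tcp_pos()
b=vision.read_camera("scene")[170:320,220:400,::-1]
cv2.imwrite("pics/b2.png",cv2.resize(b,None,fx=4,fy=4,interpolation=cv2.INTER_CUBIC))
```

```text
[0.4691 0.0476 0.0426] [-0.3633  0.764   0.0907]
t 16.475
[ 0.4685 -0.1257  0.0426] [-0.4346 -0.1343  0.3705]
t 24.7833
```

View pics/b2.png

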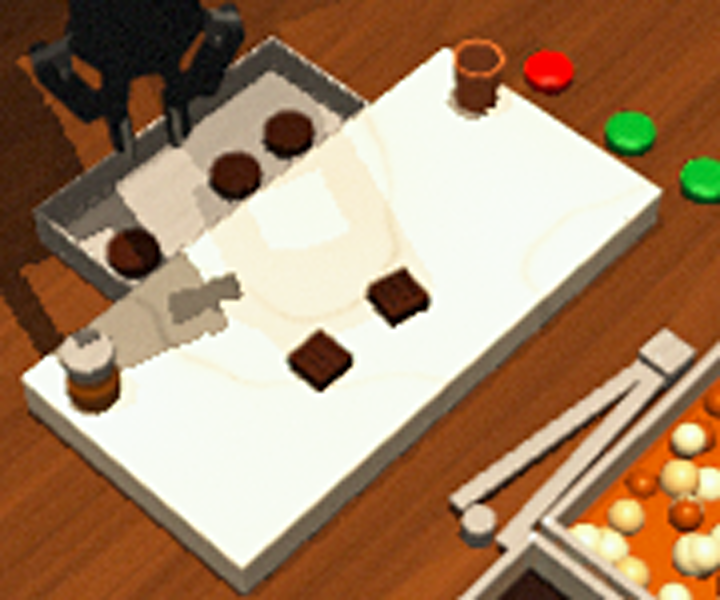

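All three discs are in the tray, at crop (235,175), (288,132) and (133,252). The squares, pot and cup haven't moved.

```bash
python3 -c "
from h import *
env.dwell(.5);print(sign_off())"
```

```text
the job is handed in; nothing more can be done
None
```

I swept all three round chocolates off the slab into the catch tray and handed the job in at about 25 s; the last picture shows the squares, pot, cup and tongs unmoved, but it does not cover the scoop and jar, and no verdict came back.

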